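# Line up the quarter-turn fastener and hold the access panel shut

## Task

The access panel on top of the microscope's lamp power box is sprung ajar and its quarter-turn fastener still stands across its slot. Turn the fastener's wing clockwise until it comes up against its stop, in line with the slot marks, then press the panel down flush on the case and finish while still holding it pressed down, so that the screws can be put in. Leave the dropper bottle, petri dish and tweezers beside the box where they are.

Things in the scene. Friction and masses are not known exactly. Their poses are not given: they have to be found in the camera images.
- power_box: White metal case, 170 (its x) x 130 (y) x 72 mm high, fixed; origin under its centre on the desk, z up. Front (-x, with knob and rocker) faces the robot, turned up to 0.4 rad. On top the bare metal panel, hinged at the rear (+x). A slotted block below lets the fastener's tongue pass only with the wing along the case's x (2 mm slack each side); else the panel is blocked after some 2 mm.
- panel (a joint): Hinge of the access panel: 0 = sprung ajar (front edge raised, sloping 0.11 rad, as it starts), grows as it is pressed down, 0.11 = level, flush on the case, at a rigid stop. A spring pushes it open again and nothing latches it: pressing at the fastener takes about 8 N at first, 10 to 11 N when flush.
- fastener (a joint): Quarter-turn fastener on the panel: 0 = wing across the slot (along the case's y), grows as it is turned clockwise seen from above, 1.571 = wing in line with the two black slot marks (along the case's x), at its hard stop. Starts between 0.1 and 0.7 and stays where it is left (friction about 0.05 N m).
- fastener_grip (a point): Grip point on the fastener's axis, mid-wing. The wing is an upright dark steel bar 36 mm long (point's y), 10 mm thick (point's x), 24 mm high, on a 20 mm round collar; the point is 10 mm below the wing's top and 19 mm above the panel's face. Its z = fastener axis, leaning 0.11 rad while ajar. It is 107 mm in front of the panel's hinge; pressing the panel flush lowers it 12 mm.
- panel_edge (a point): Point on the panel's flat top face, 35 mm to the +y side of the fastener's axis: bare metal where the panel can also be pressed (panel 137 x 110 x 4 mm; its front edge is 30 mm in front of this point). It goes down about 12 mm until flush.
- dropper: Brown glass dropper bottle, 32 mm wide, 99 mm high, standing loose to the left of the box; origin under its centre. A bystander.
- petri: Round clear petri dish, 61 mm wide, 16 mm high, lying loose to the left of the box; origin under its centre. A bystander.
- tweezer: Steel tweezers, 127 mm long, 13 mm wide, 10 mm high, lying loose to the right of the box; origin under their middle. A bystander.
There are look-alikes about, which are no part of the job. Of the things that look like the power_box, the larger one is meant.

How it is judged:
On the way:
1. the fastener is turned into line with its slot (value of joint fastener above 1.42 rad), for 0.2 s.
At the end, for the whole second after the job is handed in: The fingers hold the panel flush on the case (within 0.012 rad, about 1.3 mm at the fastener), pressing on it or its fastener with over 4 N; the fastener is within 0.15 rad of its stop; dropper bottle, petri dish and tweezers are within 20 mm of their starts, clear of the panel (value of joint panel above 0.098 rad and value of joint fastener above 1.42 rad and contact force between the fingers and panel above 4 N and distance of each of dropper, petri, tweezer from where it was at the start of the episode below 0.02 m and not (contact force between dropper and panel above 0.05 N) and not (contact force between petri and panel above 0.05 N) and not (contact force between tweezer and panel above 0.05 N)); the arm keeps its last pose, push and grip.
It fails at once if a bystander (dropper bottle, petri dish, tweezers) is pushed more than 20 mm away (distance of any of dropper, petri, tweezer from where it was at the start of the episode above 0.02 m).
It also fails if it takes over 32 s, if anything falls off the work surface, if the arm or the gripper's body presses on something with over 40 N, if the wrist force passes 120 N, or if a joint passes its speed limit or range.

## Robot

A 7-joint arm with a two-finger parallel gripper is mounted at the origin on a cart in front of the work surface, level with it; the furniture and walls round the work are solid. World frame = base frame: x ahead of the robot, y to its left, z up, the work surface at z = 0. Lengths are in m, angles in rad, forces in N, time in s.
With the tool pointing down it reaches from about 0.425 to 0.925 m from the base axis. Payload 6.8 kg.
Tool frame: the origin (TCP) lies on the centre line of the jaws, within the pads' length; the fingertips stand 8 mm ahead of it and the grasp point (between the pads) lies 11 mm behind it (bot.tips_ahead is the distance from the TCP to the fingertips, in m); z points along the fingers, y is the line along which they close (so a half turn about z gives the same grasp; the last joint's range is limited). The gripper opens to 85 mm and grips with 20 to 120 N. Pads are 22 mm wide; open, the fingers measure 114 mm over their backs; the gripper's body (76 mm by 85 mm) begins 54 mm behind the grasp point. The pads swing forward as they close: fully open they stand 13 mm farther back than shut.
Start: joints at [1.124, 0.477, 0.022, 1.555, -0.011, 1.109, -0.083], TCP at [0.224, -0.637, 0.239] pointing down, gripper open.
Joint ranges: [-2.96, 2.96], [-0.34, 2.1], [-1.41, 1.46], [0.24, 2.44], [-1.37, 4.51], [0.17, 1.92], [-2.96, 2.96]. Speed limits (rad/s): [2.39, 2.39, 3.14, 3.14, 3.14, 3.14, 3.14].

## Interface

Orientations are given as a unit quaternion [w, x, y, z].
In Python, from station import bot gives the robot as it stands.
- The arm moves only by the tool send_rows, never from a script. Its argument "deltas" is text: rows parted by semicolons, each of 4 numbers parted by spaces: the shift along the tool's x, y, z in m, then the turn about the tool's z in degrees. In form: x y z spin; .... A call has 1 to 5 rows; each row is the pose to reach, as a shift and turn from the pose commanded when the call began, along the tool's axes at that moment; what a row does not reach only later rows make up. A row lasts 1/10 s, in which the tool goes at most 50 mm and 8.59 degrees, less where a joint would pass 70% of its speed; a pose out of reach is approached as far as the arm can. A call with a gripper value outside its range is refused whole. "claw" is the opening, from 0 (shut) to 1 (fully open), set as the call begins (left out, the last holds). The fingers move at their own pace and stop on an object; "force" is the grip in N (left out, the last holds). Time passes only in rows, so rows that repeat a pose let the fingers close. It gives the time, the measured TCP pose, the force, the opening and the grip force at its end, in the units of the state.
- bot.get_obs(): the state, without advancing time (a new reading comes with each control period).
- bot.read_camera(name): name is "scene" or "top" or "wrist"; returns a dict with "img" (420x560x3 uint8, red, green, blue), "depth" (420x560 float32, m along the optical axis (not along the pixel's ray), 0 where there is no reading), "fx", "fy", "cx", "cy" (pixels), "dist_coeffs" ([k1, k2, p1, p2, k3] as OpenCV has them; the pictures are not rectified), "camera_from_world" (4x4, takes a point from world to camera coordinates). Camera axes: x right, y up, looking along -z (the intrinsics and any distortion apply to the point x, -y, -z); pixel columns grow to the right and rows downward; lengths in m; the calibration is good to about 2 mm. A picture is of the moment at which its call begins.
- bot.hand_in(): hands the job in; it is judged then, once.
Trained networks look in a picture, given as the dict that the camera call returned (one of the last four; its "shot" number tells which), for a name from the list of things; names that differ only in an ending like _2 or _b are one class to them, and where a whole thing is asked for, a point or a joint stands for the part that bears it (a point fixed in the world has none). Each returns a list of dicts, best first, with "confidence" (0 to 1); they miss things now and then, are a little off and sometimes report something else, mostly with a low value. They report only what shows in the picture. A call takes as long as a camera call. They do not tell look-alikes from the thing itself.
- bot.masks_of(picture, query): "mask" (420x560 bool, what is visible of it).
- bot.landmark_of(picture, query): "xyz" ([x, y, z] in m, in world coordinates, good to about 4 mm: a listed point, or the origin of a listed thing).
The state is a dict: "t": time; "q": joint angles; "joint_vel": joint speeds; "joint_torque": joint torques, N m; "eef_pos": TCP position; "tool_rot": TCP orientation; "contact_force": force on the tool from outside, world axes, zero at the start; "torque": the same for the moment, N m; "gripper_width": opening from 0.0 (shut) to 1.0 (fully open); "grasp_force": force on a finger pad.
Only numpy, scipy, OpenCV 4.12 (cv2) and the standard library are available. Lean on these libraries where they do the work, as an engineer would, in place of code of your own. Each camera call takes 0.05 s, during which the arm holds its last target. There are 200 camera calls.

## Working session

There is one attempt and no reset: what is moved stays moved. The work goes in short steps, Python scripts to look and compute and a tool call to move; the robot and the scene stay as the last step left them, time stands still between calls to the robot, and variables do not carry over. Pictures are saved under pics/ and viewed, at most 10 in all, crops included, and the job is handed in when it is done.

Besides the shell and the picture viewer there is one more tool, called after "Emit:" as name(argument=value, ...), one argument or row to a line, values as JSON. send_rows: Moves the arm, as the interface text tells. Its arguments: {"type":"object","properties":{"deltas":{"type":"string"},"claw":{"type":"number"},"force":{"type":"number"}},"required":["deltas"]}

```bash
mkdir -p pics; cat > h.py <<'E'
import numpy as np, cv2
from station import bot
def save(p,n): cv2.imwrite('pics/'+n,p['img'][:,:,::-1])
def xyz(p,u,v):
    K=np.array([[p['fx'],0,p['cx']],[0,p['fy'],p['cy']],[0,0,1.]])
    n=cv2.undistortPoints(np.array([[[u,v]]],float),K,np.array(p['dist_coeffs'],float))[0,0]
    d=p['depth'][int(round(v)),int(round(u))]
    c=np.array([n[0]*d,-n[1]*d,-d,1]); return (np.linalg.inv(p['camera_from_world'])@c)[:3]
def pix(p,X):
    c=np.array(p['camera_from_world'])@np.append(X,1); K=np.array([[p['fx'],0,p['cx']],[0,p['fy'],p['cy']],[0,0,1.]])
    return cv2.projectPoints(np.array([[c[0],-c[1],-c[2]]]),np.zeros(3),np.zeros(3),K,np.array(p['dist_coeffs'],float))[0].ravel()
E
python3 - <<'E'
from h import *
o=bot.get_obs(); print(o['t'],o['eef_pos'],o['tool_rot'],o['contact_force'],bot.tips_ahead)
ims=[]
for c in ['scene','top']:
    p=bot.read_camera(c); ims.append(p['img'])
    for q in ['power_box','fastener_grip','panel_edge','dropper','petri','tweezer']:
        for r in bot.landmark_of(p,q)[:3]: print(c,q,round(r['confidence'],2),np.round(r['xyz'],3),np.round(pix(p,r['xyz'])))
im=np.hstack(ims); cv2.imwrite('pics/a.png',cv2.resize(im,(800,300),interpolation=cv2.INTER_AREA)[:,:,::-1])
save(p,'top0.png')
E
```

```text
0.0 [ 0.22412707 -0.63608412  0.23833665] [-8.90364810e-04  9.85682730e-01  1.68608159e-01 -2.28087244e-04] [0.01984758 0.80328393 0.41191144] 0.008
scene power_box 0.95 [ 0.569  0.079 -0.001] [306. 245.]
scene power_box 0.65 [ 0.444  0.337 -0.001] [196. 196.]
scene fastener_grip 0.52 [0.416 0.335 0.077] [180. 178.]
scene fastener_grip 0.48 [0.523 0.081 0.11 ] [287. 220.]
scene panel_edge 0.9 [0.406 0.358 0.067] [172. 177.]
scene panel_edge 0.85 [0.527 0.113 0.092] [280. 214.]
scene dropper 0.77 [ 0.608  0.18  -0.003] [294. 208.]
scene petri 0.77 [ 0.526  0.203 -0.001] [257. 217.]
scene tweezer 0.69 [ 0.557 -0.025 -0.   ] [333. 282.]
top power_box 0.74 [0.441 0.341 0.004] [172. 289.]
top power_box 0.63 [0.567 0.079 0.   ] [302. 228.]
top power_box 0.26 [ 0.558 -0.032  0.004] [357. 233.]
top fastener_grip 0.67 [0.526 0.076 0.112] [307. 241.]
top fastener_grip 0.65 [0.414 0.337 0.083] [165. 302.]
top panel_edge 0.91 [0.525 0.118 0.089] [284. 243.]
top panel_edge 0.7 [0.409 0.356 0.063] [157. 305.]
top dropper 0.8 [0.604 0.178 0.002] [254. 210.]
top petri 0.71 [ 0.527  0.197 -0.003] [244. 247.]
top tweezer 0.54 [ 0.525  0.2   -0.003] [243. 248.]
top tweezer 0.44 [ 0.558 -0.032  0.002] [356. 233.]
```

View pics/a.png

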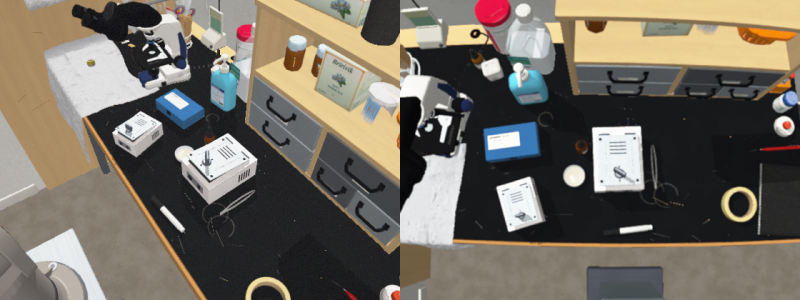

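```bash
python3 - <<'E'
from h import *
p=bot.read_camera('top')
save(p,'top1.png')
im=p['img']
cv2.imwrite('pics/crop.png',cv2.resize(im[165:290,230:390],None,fx=5,fy=4.8,interpolation=cv2.INTER_CUBIC)[:,:,::-1])
# top-face points of the case
for r in bot.masks_of(p,'power_box')[:3]:
    m=r['mask']; v,u=np.nonzero(m); P=np.array([xyz(p,a,b) for a,b in zip(u,v)])
    k=(P[:,2]>0.06)&(P[:,2]<.13); 
    if k.sum()<50: continue
    print(r['confidence'],cv2.minAreaRect(P[k][:,:2].astype(np.float32)*1000),np.percentile(P[k][:,2],[5,50,95,99.5]))
for r in bot.masks_of(p,'fastener_grip')[:3]:
    m=r['mask']; v,u=np.nonzero(m); P=np.array([xyz(p,a,b) for a,b in zip(u,v)])
    print('f',r['confidence'],m.sum(),P.mean(0),cv2.minAreaRect(P[:,:2].astype(np.float32)*1000))
E
```

```text
0.89 ((570.2319946289062, 77.44092559814453), (168.67982482910156, 130.86795043945312), 2.484394073486328) [0.07136156 0.08429504 0.09534076 0.12112564]
0.71 ((442.68896484375, 340.18682861328125), (102.41279602050781, 81.50450134277344), 18.062381744384766) [0.06056833 0.06462941 0.07152633 0.08854754]
0.64 ((605.9625854492188, 177.1995849609375), (20.968164443969727, 20.556808471679688), 56.92572784423828) [0.06119472 0.07621157 0.10009626 0.10120562]
f 0.66 161 [0.52468084 0.07788411 0.11909647] ((475.14691162109375, 96.62696838378906), (34.65633773803711, 125.96797180175781), 69.18424987792969)
```

View pics/crop.png

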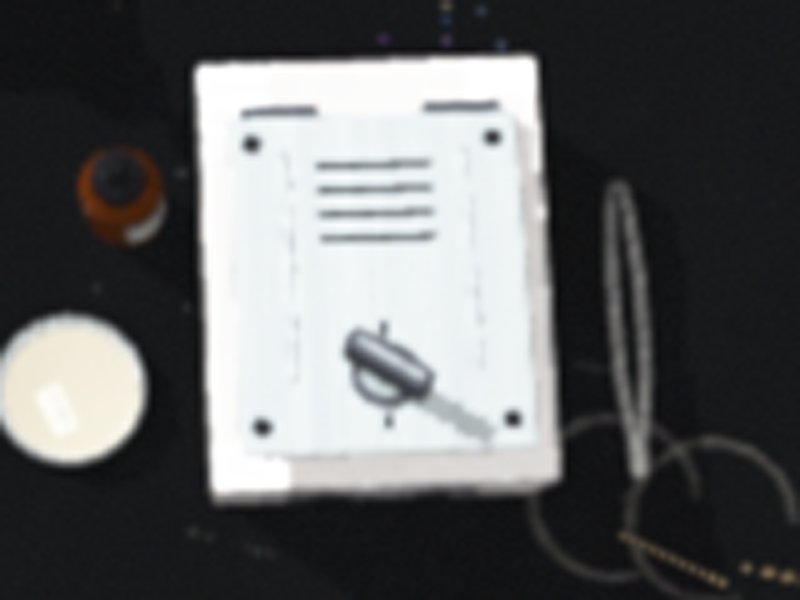

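Candidates: the box at top px (302,228), whose top measures 169x131 mm, and the box at (172,289), which measures about 102x82 mm. The first one matches the 170x130 mm given, so it is the one meant. The crop shows its wing from about (345,345) to (430,390), some 29° clockwise off world y, and its slot marks at (383,325) and (388,420). Moving there now.

Emit:
send_rows(
  deltas="0.033 -0.037 0 0; 0.067 -0.074 0 0; 0.1 -0.111 0 0; 0.134 -0.148 0 0; 0.168 -0.185 0 0",
  claw=1,
)

```text
t: 1.35
eef_pos: [0.3217, -0.405, 0.2396]
tool_rot: [0.0, 0.986, 0.168, 0.0]
contact_force: [1.1, -0.5, 0.8]
gripper_width: 0.999
grasp_force: 0.0
```

Emit:
send_rows(
  deltas="0.033 -0.037 0 0; 0.067 -0.074 0 0; 0.1 -0.111 0 0; 0.134 -0.148 0 0; 0.168 -0.185 0 0",
)

```text
t: 1.85
eef_pos: [0.4184, -0.1751, 0.2398]
tool_rot: [0.0, 0.986, 0.168, 0.0]
contact_force: [0.6, 0.4, -0.7]
gripper_width: 1.001
grasp_force: 0.0
```

Emit:
send_rows(
  deltas="0.033 -0.037 0 -8; 0.067 -0.074 0 -16; 0.1 -0.111 0 -24; 0.11 -0.123 0 -32; 0.11 -0.123 0 -41",
)

```text
t: 2.35
eef_pos: [0.4818, -0.0206, 0.2397]
tool_rot: [-0.0, 0.863, 0.505, 0.001]
contact_force: [1.1, -0.6, -0.6]
gripper_width: 0.999
grasp_force: 0.0
```

```bash
cat > look.py <<'E'
from h import *
import sys
o=bot.get_obs(); print(o['t'],np.round(o['eef_pos'],4),np.round(o['tool_rot'],3),np.round(o['contact_force'],1))
p=bot.read_camera('wrist'); save(p,sys.argv[1])
for q in ['fastener_grip','panel_edge','power_box']:
    for r in bot.landmark_of(p,q)[:2]: print(q,round(r['confidence'],2),np.round(r['xyz'],4),np.round(pix(p,r['xyz'])))
for r in bot.masks_of(p,'fastener_grip')[:1]:
    m=cv2.erode(r['mask'].astype(np.uint8),np.ones((3,3)))>0; v,u=np.nonzero(m); P=np.array([xyz(p,a,b) for a,b in zip(u,v)])
    t=np.percentile(P[:,2],90); k=abs(P[:,2]-t)<.005; Q=P[k]
    w,V=np.linalg.eigh(np.cov(Q[:,:2].T)); d=V[:,1]
    R=cv2.minAreaRect(Q[:,:2].astype(np.float32)*1000)
    print('wing',r['confidence'],len(Q),'z',t,'mean',Q.mean(0),'rect',R,'wing angle from +x',np.degrees(np.arctan2(d[1],d[0]))%180)
E
python3 look.py w1.png
```

```text
2.35 [ 0.4818 -0.0206  0.2397] [-0.     0.863  0.505  0.001] [ 1.1 -0.6 -0.6]
fastener_grip 0.64 [0.5271 0.0801 0.1128] [261.  36.]
panel_edge 0.69 [ 0.5703  0.0749 -0.0025] [309.  34.]
power_box 0.79 [0.5681 0.0751 0.    ] [307.  34.]
wing 0.58 869 z 0.1201053434540101 mean [0.52759372 0.07921443 0.11879021] rect ((527.7822875976562, 79.3116455078125), (35.05274200439453, 9.97874927520752), 57.10337448120117) wing angle from +x 57.993611541747285
```

View pics/w1.png

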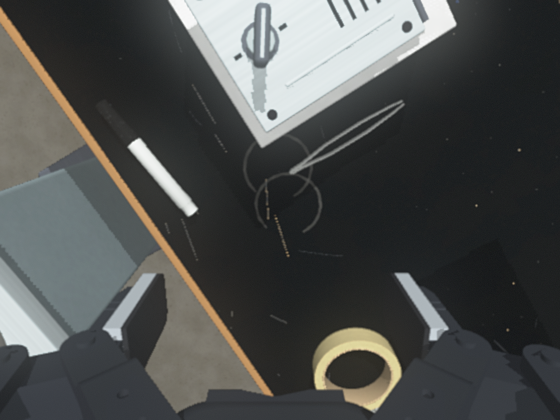

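The wrist view shows the wing at px (261,36), with its top at z = 0.120 and running 57.5° from +x. That agrees with the top view, so I'll go above it.

Emit:
send_rows(
  deltas="0.04 -0.003 0.01 1; 0.08 -0.006 0.02 2; 0.109 -0.01 0.04 3; 0.109 -0.01 0.06 3; 0.109 -0.01 0.07 3",
)

```text
t: 3.1
eef_pos: [0.5258, 0.075, 0.1677]
tool_rot: [-0.0, 0.879, 0.476, -0.001]
contact_force: [-0.1, 0.3, -0.2]
gripper_width: 0.999
grasp_force: 0.0
```

```bash
python3 look.py w2.png
```

```text
3.1 [0.5258 0.075  0.1677] [-0.     0.879  0.476 -0.001] [-0.1  0.3 -0.2]
fastener_grip 0.77 [0.5266 0.0823 0.1112] [271. 225.]
panel_edge 0.76 [0.5223 0.1143 0.0896] [235. 172.]
power_box 0.58 [ 0.5697  0.0769 -0.0038] [320. 155.]
wing 0.97 1128 z 0.11989094201140765 mean [0.52875203 0.08142064 0.11859286] rect ((528.1654663085938, 80.58134460449219), (35.22370910644531, 9.656512260437012), 57.19279098510742) wing angle from +x 57.846426353570465
```

View pics/w2.png

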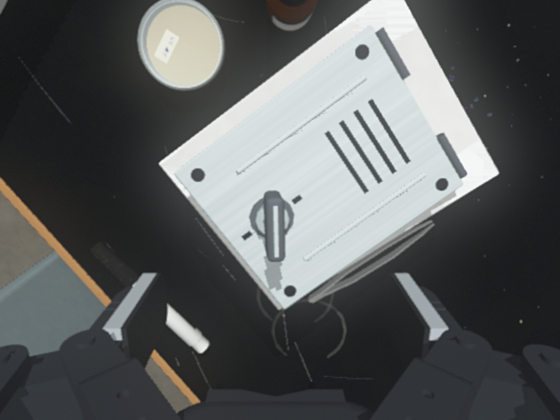

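The wing is at px (273,225) and its centre agrees within 1–2 mm between the two views. Descending onto it with the jaws open, then closing.

Emit:
send_rows(
  deltas="0.001 0 0.02 0; 0.001 0 0.04 0; 0.001 0 0.053 0; 0.001 0 0.061 0; 0.001 0 0.061 0",
)

```text
t: 3.85
eef_pos: [0.5269, 0.0755, 0.1079]
tool_rot: [-0.0, 0.879, 0.477, -0.0]
contact_force: [-0.6, 1.4, 0.3]
gripper_width: 0.998
grasp_force: 0.0
```

Emit:
send_rows(
  deltas="0 0 0 0; 0 0 0 0; 0 0 0 0; 0 0 0 0; 0 0 0 0",
  claw=0,
  force=25,
)

```text
t: 4.35
eef_pos: [0.5271, 0.076, 0.1085]
tool_rot: [-0.0, 0.879, 0.477, 0.0]
contact_force: [-11.3, 7.3, 6.0]
gripper_width: 0.143
grasp_force: 8.7
```

Emit:
send_rows(
  deltas="0 0 0 0; 0 0 0 0; 0 0 0 0; 0 0 0 0; 0 0 0 0",
)

```text
t: 4.85
eef_pos: [0.5262, 0.0766, 0.1085]
tool_rot: [-0.001, 0.879, 0.477, -0.001]
contact_force: [-3.6, 1.2, 5.8]
gripper_width: 0.122
grasp_force: 26.6
```

Gripped (10.4 mm opening). Turning clockwise.

Emit:
send_rows(
  deltas="0.002 0 -0.001 6; 0.003 -0.001 -0.001 13; 0.003 -0.001 -0.001 20; 0.003 -0.001 -0.001 27; 0.003 -0.001 -0.001 34",
)

```text
t: 5.35
eef_pos: [0.5252, 0.0782, 0.1086]
tool_rot: [0.0, 0.98, 0.197, -0.003]
contact_force: [-5.3, 0.8, 2.9]
gripper_width: 0.112
grasp_force: 24.3
```

Emit:
send_rows(
  deltas="0 0 0 5; 0 0 0 10; 0 0 0 15; 0 0 0 20; 0 0 0 21",
)

```text
t: 5.85
eef_pos: [0.5252, 0.0791, 0.1086]
tool_rot: [0.0, 1.0, 0.017, -0.003]
contact_force: [-7.2, 0.9, 2.9]
gripper_width: 0.109
grasp_force: 24.7
```

```bash
python3 - <<'E'
from h import *
o=bot.get_obs(); print(o)
p=bot.read_camera('wrist'); im=p['img'].copy()
q=bot.read_camera('top'); c=cv2.resize(q['img'][190:270,260:350],(450,420),interpolation=cv2.INTER_CUBIC)
cv2.imwrite('pics/w3.png',cv2.resize(np.hstack([im,c]),(800,333))[:,:,::-1])
E
```

```text
{'t': 5.85, 'q': array([-0.07620658,  0.42525471, -0.23554985,  1.99528971,  0.14222358,
        0.74194573, -1.93428449]), 'joint_vel': array([-0.02656783, -0.00397628,  0.02864901,  0.00156009, -0.01288037,
       -0.00250992, -0.10069389]), 'joint_torque': array([ 1.42194975e+00, -4.88360918e+01, -5.15896973e-03, -2.42517167e+01,
        5.42303268e-01, -1.93755515e+00, -5.94630372e-01]), 'eef_pos': array([0.52519716, 0.07912997, 0.10856923]), 'tool_rot': array([ 4.90074303e-04,  9.99854838e-01,  1.68215893e-02, -2.66386151e-03]), 'contact_force': array([-7.22610003,  0.87299511,  2.92005711]), 'torque': array([0.18485086, 1.53281423, 0.2407626 ]), 'grasp_force': 24.683429896831512, 'gripper_width': 0.10919302246318496}
```

View pics/w3.png

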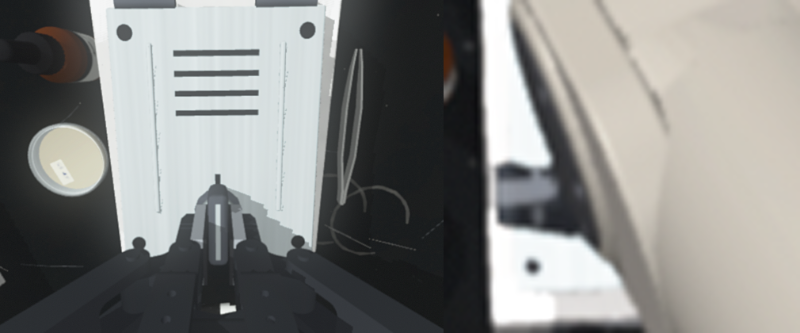

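Emit:
send_rows(
  deltas="0 0 0 2; 0 0 0 3; 0 0 0 3",
)

```text
t: 6.25
eef_pos: [0.5252, 0.0792, 0.1086]
tool_rot: [0.001, 1.0, -0.007, -0.003]
contact_force: [-6.3, 0.8, 3.4]
gripper_width: 0.111
grasp_force: 37.6
```

```bash
python3 - <<'E'
from h import *
o=bot.get_obs(); print({k:np.round(o[k],3) for k in ['t','eef_pos','tool_rot','contact_force','torque']})
E
```

```text
{'t': np.float64(6.25), 'eef_pos': array([0.525, 0.079, 0.109]), 'tool_rot': array([ 0.001,  1.   , -0.007, -0.003]), 'contact_force': array([-6.324,  0.786,  3.432]), 'torque': array([0.174, 1.574, 0.797])}
```

The moment rose to 0.8 N m, so the wing is at its stop. Relaxing slightly, then pressing.

Emit:
send_rows(
  deltas="0 0 0.001 -2; -0.001 0 0.003 -2; -0.001 0 0.005 -2; -0.002 0 0.008 -2; -0.002 0 0.01 -2",
  force=50,
)

```text
t: 6.75
eef_pos: [0.5234, 0.0792, 0.0997]
tool_rot: [0.001, 1.0, 0.01, -0.002]
contact_force: [-11.7, 0.1, 14.1]
gripper_width: 0.098
grasp_force: 50.4
```

Emit:
send_rows(
  deltas="0 0 0.001 0; 0 0 0.002 0; 0 0 0.003 0; 0 0 0.003 0; 0 0 0.003 0",
)

```text
t: 7.25
eef_pos: [0.5229, 0.0791, 0.0965]
tool_rot: [0.001, 1.0, 0.01, -0.003]
contact_force: [-12.3, 0.3, 13.0]
gripper_width: 0.103
grasp_force: 50.5
```

Emit:
send_rows(
  deltas="0 0 0.001 0; 0 0 0.002 0; 0 0 0.002 0",
)

```text
t: 7.55
eef_pos: [0.5229, 0.0792, 0.0958]
tool_rot: [0.001, 1.0, 0.01, -0.003]
contact_force: [-16.4, -0.4, 27.5]
gripper_width: 0.105
grasp_force: 52.4
```

Emit:
send_rows(
  deltas="0 0 0.001 0; 0 0 0.002 0; 0 0 0.002 0",
)

```text
t: 7.85
eef_pos: [0.5229, 0.0792, 0.0954]
tool_rot: [0.001, 1.0, 0.01, -0.003]
contact_force: [-23.4, -2.3, 44.8]
gripper_width: 0.103
grasp_force: 54.7
```

```bash
python3 - <<'E'
from h import *
p=bot.read_camera('scene'); t=bot.read_camera('wrist'); im=p['img'][180:300,220:360]
cv2.imwrite('pics/s4.png',cv2.resize(np.hstack([cv2.resize(im,(490,420),interpolation=cv2.INTER_CUBIC),t['img']]),(800,320))[:,:,::-1])
# panel plane tilt from wrist depth
P=np.array([xyz(t,u,v) for u in range(170,380,6) for v in range(20,250,6) if t['depth'][v,u]>0])
k=(P[:,2]>.065)&(P[:,2]<.1); A=np.c_[P[k][:,:2],np.ones(k.sum())]; z=P[k][:,2]
for _ in range(5):
    c=np.linalg.lstsq(A,z,rcond=None)[0]; g=abs(A@c-z)<.003; A,z=A[g],z[g]
print('slope',c,len(z), 'z at fastener',c@[.525,.079,1])
E
```

```text
slope [ 0.00302635 -0.00218256  0.07691377] 1348 z at fastener 0.07833018293570275
```

View pics/s4.png

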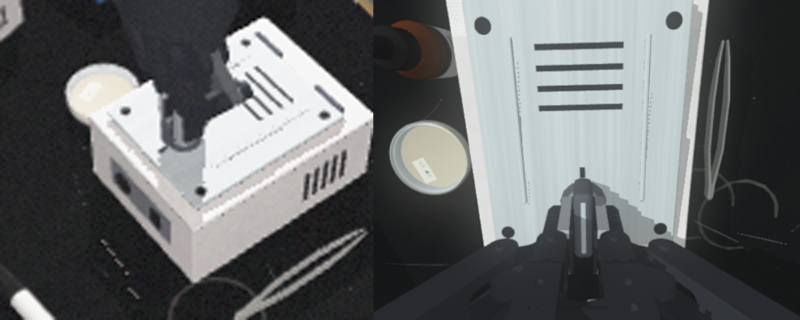

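The panel is level (slope 0.003 rad, face at z = 0.078), the wing is in line, and the bystanders haven't moved. I'll ease the force a little and hand in.

Emit:
send_rows(
  deltas="0 0 -0.001 0; 0 0 -0.001 0; 0 0 -0.001 0",
)

```text
t: 8.25
eef_pos: [0.5229, 0.0792, 0.0956]
tool_rot: [0.001, 1.0, 0.01, -0.003]
contact_force: [-19.9, -1.2, 36.3]
gripper_width: 0.103
grasp_force: 53.4
```

```bash
python3 -c "
from station import bot
o=bot.get_obs();print(o['contact_force'],o['eef_pos'],o['torque']);print(bot.hand_in())"
```

```text
[-19.86399044  -1.17993698  36.30768522] [0.52287896 0.07919775 0.09556603] [-0.30346926  3.85961528  0.5214803 ]
the job is handed in; nothing more can be done
None
```

I turned the fastener clockwise to its stop, pressed the panel flush (measured slope 0.003 rad) and handed in at about 8.3 s, still holding it down with about 36 N; the bystanders had not visibly moved, and no verdict came back.

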